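# Seat the keyed feed roll in its teak block

## Task

Two steel feed rolls stand on the counter: pick the one with the square drive lug on its foot and seat it upright in the teak block whose pocket has a keyway, lug in the keyway, foot fully home on the pocket floor. Lower it in while holding it rather than dropping it, then let go; leave the plain roll without a lug standing where it is.

Things in the scene. Friction and masses are not known exactly. Their poses are not given: they have to be found in the camera images.
- feed_roll: Upright steel feed roll, 100 mm high, 0.25 kg: foot flange 40 mm diameter, 12 mm thick; barrel 26 mm diameter from 12 to 85 mm up (grip at about 60); 12 mm journal on top. Drive lug: a bar 14 mm wide, 12 mm thick, sticking out of the flange, flush with the underside, its end 40 mm from the axis. Origin: centre of the underside; z up, x from the axis along the lug.
- key_block: Fixed teak block, 32 mm high. Pocket in its top: eight-sided, 50 mm across flats, 20 mm deep, dark floor 12 mm above the counter; a keyway as deep, 32 mm wide, runs from it to 50 mm from the pocket axis. Plan: x -38 to 62, y +-40 mm. Origin: on the pocket axis at counter level; z up, x along the keyway. Roll seated: x axes alike. A like block without keyway is the wrong one.
- plain_roll: The other upright steel feed roll: same flange, barrel and height but no lug on its round foot. To be left standing. Origin: centre of its underside; z up.
Not all that is in view belongs to the job. Leave any blue look-alike of the plain_roll alone. Leave any blue look-alike of the feed_roll alone.

How it is judged (in metres and radians):
On the way:
1. the lugged roll's foot is lowered at least 8 mm into the keyed pocket while the gripper still holds it (z of feed_roll in the frame of key_block below 0.024 m and horizontal distance between feed_roll and key_block below 0.012 m and contact force between the fingers and feed_roll above 1 N), for 0.1 s.
At the end, for the whole second after the job is handed in: The lugged roll stands in the keyed pocket: underside within 6 mm of the pocket floor, axis within 12 mm of the pocket's axis, lug along the keyway within 23 degrees, upright within 7 degrees, released and at rest. The plain roll stands upright within 30 mm of its starting place (z of feed_roll in the frame of key_block between 0.006 and 0.018 m and horizontal distance between feed_roll and key_block below 0.012 m and angle between the x axis of feed_roll and the x axis of key_block, either way round below 0.4 rad and angle between each of feed_roll, plain_roll's own z axis and vertical below 0.12 rad and linear speed of feed_roll below 0.02 m/s and angular speed of feed_roll below 0.2 rad/s and distance of plain_roll from where it was at the start of the episode below 0.03 m); the robot touches nothing.
It fails at once if the plain roll is shifted by more than 30 mm or tipped (distance of plain_roll from where it was at the start of the episode above 0.03 m or angle between plain_roll's own z axis and vertical above 0.35 rad).
It also fails if it takes over 35 s, if anything falls off the work surface, if the arm or the gripper's body presses on something with over 40 N, if the wrist force passes 120 N, or if a joint passes its speed limit or range.

## Robot

A 6-joint arm with a two-finger parallel gripper is mounted at the origin on the work surface. World frame = base frame: x ahead of the robot, y to its left, z up, the work surface at z = 0. Lengths are in m, angles in degrees, forces in N, time in s.
With the tool pointing down it reaches from about 0.375 to 0.9 m from the base axis. Payload 3.1 kg.
Tool frame: the origin (TCP) lies at the very end of the fingers, on their centre line; the grasp point (between the pads) lies 19 mm behind it (ctrl.pinch_z is the distance from the TCP to the grasp point, in m); z points along the fingers, y is the line along which they close (so a half turn about z gives the same grasp; the last joint's range is limited). The gripper opens to 85 mm and grips with 20 to 120 N. Pads are 22 mm wide; open, the fingers measure 114 mm over their backs; the gripper's body (76 mm by 85 mm) begins 54 mm behind the grasp point. The pads swing forward as they close: fully open they stand 13 mm farther back than shut.
Start: joints at [-81.102, 30.224, 82.088, -0, 67.689, -10.227], TCP at [0.205, -0.59, 0.231] pointing down, gripper open.
Joint ranges: [-176.69, 176.69], [-43.24, 126.21], [12.49, 139.97], [-82, 262], [0, 151.66], [-163.58, 163.58]. Speed limits (degrees/s): [159.86, 159.86, 180, 180, 180, 180].

## Interface

Orientations are given as [roll, pitch, yaw] about the fixed x, y, z axes, in that order (R = Rz(yaw) Ry(pitch) Rx(roll)).
In Python, from workcell import ctrl gives the robot as it stands.
- The arm moves only by the shell command python3 -m jog 'ROWS' [FORCE]. ROWS is JSON, a list of rows, each a list of 3 entries, a list of its own where there are three numbers: the finger opening in mm, from 0 to 85.4, then the shift along the tool's x, y, z each as a share of 0.075 m, from -1 to 1, then the turn about the tool's z as a share of 360 degrees, from -1 to 1. A call has 1 to 5 rows; each row shifts and turns the commanded pose from where the row before left it, along the tool's axes as they then stand; what a row does not reach is not made up. A row lasts 1/12 s, in which the tool goes at most 41.7 mm and 7.16 degrees, less where a joint would pass 70% of its speed; a pose out of reach is approached as far as the arm can. A call with a number of a shift or a turn outside -1 to 1 is refused whole. A call with a gripper value outside its range is refused whole. The fingers move at their own pace and stop on an object; FORCE is the grip in N (left out, the last holds). Time passes only in rows, so rows that do not move let the fingers close. It gives the time, the measured TCP pose, the force, the opening and the grip force at its end, in the units of the state.
- ctrl.observe(): the state, without advancing time (a new reading comes with each control period).
- ctrl.read_camera(name): name is "side" or "top" or "wrist"; returns a dict with "img" (480x640x3 uint8, red, green, blue), "z_map" (480x640 float32, m along the optical axis (not along the pixel's ray), 0 where there is no reading), "K" (3x3 intrinsics, pixels), "k1" (the pictures are not rectified: a ray, as slopes to the right and down, at radius r is drawn at 1 + k1 r^2 times it, then the intrinsics apply), "eye" and "attitude" of the camera in the world; the wrist camera has in their place "mount" (4x4, takes a point from camera to tool coordinates, whose origin is the TCP and whose axes are the flange's). Camera axes: x right, y down, z forward; pixel columns grow to the right and rows downward; lengths in m; the calibration is good to about 2 mm. A picture is of the moment at which its call begins: read the wrist's pose just before it.
- ctrl.close_job(): hands the job in; it is judged then, once.
Trained networks look in a picture, given as the dict that the camera call returned (one of the last four; its "shot" number tells which), for a name from the list of things; names that differ only in an ending like _2 or _b are one class to them, and where a whole thing is asked for, a point or a joint stands for the part that bears it (a point fixed in the world has none). Each returns a list of dicts, best first, with "score" (0 to 1); they miss things now and then, are a little off and sometimes report something else, mostly with a low value. They report only what shows in the picture. A call takes as long as a camera call. They do not tell look-alikes from the thing itself.
- ctrl.search_frame(thing, picture): "bbox" ([centre column, centre row, width, height] in pixels, round what is visible of it).
- ctrl.regions_of(thing, picture): "region" (480x640 bool, what is visible of it) and "bbox" ([centre column, centre row, width, height] in pixels, round what is visible of it).
- ctrl.place_of(thing, picture): "centre" ([column, row] in pixels: a listed point, or the origin of a listed thing).
The state is a dict: "time_s": time; "joint_positions": joint angles; "joint_velocities": joint speeds; "tau": joint torques, N m; "position": TCP position; "tool_rot": TCP orientation; "wrist_force": force on the tool from outside, world axes, zero at the start; "torque": the same for the moment, N m; "width": finger opening in m; "finger_force": force on a finger pad.
Only numpy, scipy, OpenCV 4.12 (cv2) and the standard library are available. Lean on these libraries where they do the work, as an engineer would, in place of code of your own. Each camera call takes 0.05 s, during which the arm holds its last target. There are 200 camera calls.

## Working session

There is one attempt and no reset: what is moved stays moved. The work goes in short steps, Python scripts to look and compute and a shell command to move; the robot and the scene stay as the last step left them, time stands still between calls to the robot, and variables do not carry over. Pictures are saved under pics/ and viewed, at most 10 in all, crops included, and the job is handed in when it is done.

```bash
mkdir -p pics
cat > h.py <<'E'
import numpy as np, cv2
from workcell import ctrl
from scipy.spatial.transform import Rotation as R
def att(a):
    a=np.array(a,float)
    return a if a.shape==(3,3) else R.from_euler('xyz',a,degrees=True).as_matrix()
def T(p):
    if 'mount' in p:
        s=p['st']; M=np.eye(4); M[:3,:3]=att(s['tool_rot']); M[:3,3]=s['position']; return M@np.array(p['mount'])
    M=np.eye(4); M[:3,:3]=att(p['attitude']); M[:3,3]=p['eye']; return M
def rays(p,uv):
    uv=np.array(uv,float).reshape(-1,1,2)
    return cv2.undistortPoints(uv,np.array(p['K'],float),np.array([p['k1'],0,0,0,0],float)).reshape(-1,2)
def at_z(p,uv,z):
    M=T(p); d=np.c_[rays(p,uv),np.ones(len(np.reshape(uv,(-1,2))))]@M[:3,:3].T
    return M[:3,3]+d*((z-M[2,3])/d[:,2:])
def cloud(p,mask):
    v,u=np.nonzero(mask&(p['z_map']>0)); z=p['z_map'][v,u]
    r=rays(p,np.c_[u,v]); M=T(p)
    return np.c_[r*z[:,None],z]@M[:3,:3].T+M[:3,3], np.c_[u,v]
def cam(n):
    s=ctrl.observe(); p=ctrl.read_camera(n); p['st']=s; return p
E
python3 - <<'E'
from h import *
ims=[]
for n in ('top','side'):
    p=cam(n); ims.append(p['img']); print(n,p.get('eye'),p.get('attitude'),p['K'],p['k1'])
    for t in('feed_roll','plain_roll','key_block'):
        for d in ctrl.regions_of(t,p)[:5]:
            c,_=cloud(p,d['region']); 
            print(t,round(d['score'],2),np.round(d['bbox']),len(c), np.round([np.median(c,0),c.min(0),c.max(0)],3).tolist() if len(c) else '')
        print([(np.round(d['centre']),round(d['score'],2)) for d in ctrl.place_of(t,p)[:5]])
    cv2.imwrite(f'pics/{n}.png',p['img'][:,:,::-1])
print(ctrl.observe())
E
```

```text
top [4.43843556e-01 8.40655056e-04 8.89132418e-01] [-176.20508655   -1.74712319  -91.14656303] [[582.36520055   0.         311.57903429]
 [  0.         582.36520055 234.66466681]
 [  0.           0.           1.        ]] -0.08023257197235562
feed_roll 0.68 [284. 300.  42.  28.] 707 [[0.407, 0.008, 0.014], [0.386, -0.016, -0.003], [0.425, 0.043, 0.103]]
feed_roll 0.61 [219. 282.  29.  38.] 681 [[0.427, 0.103, 0.036], [0.404, 0.09, 0.004], [0.458, 0.123, 0.103]]
[(array([223., 288.]), 0.9), (array([291., 297.]), 0.67)]
plain_roll 0.8 [396. 276.  29.  28.] 601 [[0.438, -0.145, 0.063], [0.42, -0.163, 0.004], [0.456, -0.131, 0.103]]
plain_roll 0.59 [386. 331.  30.  33.] 686 [[0.357, -0.13, 0.053], [0.33, -0.163, -0.003], [0.374, -0.115, 0.102]]
[(array([392., 272.]), 0.7), (array([384., 329.]), 0.58)]
key_block 0.8 [124. 173.  60.  73.] 3949 [[0.599, 0.258, 0.03], [0.546, 0.213, -0.003], [0.653, 0.299, 0.037]]
[(array([128., 181.]), 0.77)]
side [ 0.27432916 -0.48648097  0.53100143] [-133.05608754   -0.57537185  -26.36489135] [[513.65497364   0.         325.27639264]
 [  0.         513.65
[... 910 characters left out ...]
35]]
[]
{'time_s': 0.7, 'joint_positions': array([-8.11017214e+01,  3.02193351e+01,  8.20848435e+01,  9.46823092e-04,
        6.76889992e+01, -1.02287966e+01]), 'joint_velocities': array([-0.02321006,  0.03169424,  0.02762133, -0.02386912, -0.01048572,
        0.00671614]), 'tau': array([-1.71550022e-03, -4.42171133e+01, -1.78383511e+01, -2.46118625e-04,
        6.17116093e-04,  3.58393891e-06]), 'position': array([ 0.20480842, -0.59049974,  0.23137107]), 'tool_rot': array([1.79993131e+02, 3.49444263e-04, 1.91267157e+01]), 'wrist_force': array([ 0.10718116, -0.58430024, -0.02516244]), 'torque': array([-0.00612872,  0.02675073, -0.02002944]), 'finger_force': 0.0, 'width': 0.08551281386670885}
```

Run:
```python
import cv2,numpy as np
t=cv2.imread('pics/top.png'); s=cv2.imread('pics/side.png')
a=cv2.resize(t[240:360,190:430],(800,400)); 
b=cv2.resize(t[90:290,60:260],(400,400));c=cv2.resize(s[100:300,210:410],(400,400))
cv2.imwrite('pics/c1.png',cv2.resize(np.vstack([a,np.hstack([b,c])]),(600,600)))
cv2.imwrite('pics/c2.png',t)
```

```text
(no output)
```

View pics/c1.png

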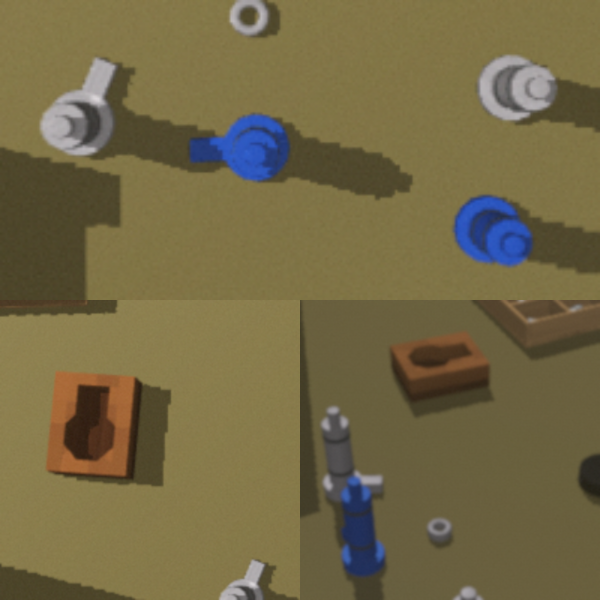

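View pics/c2.png

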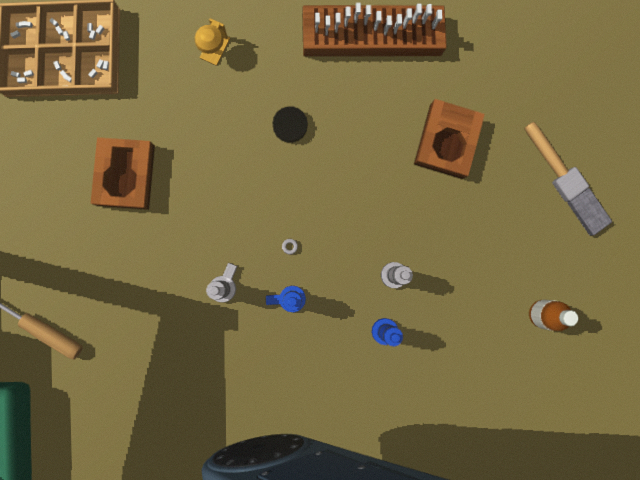

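Rolls in the top view: steel with lug (220,289), blue with lug (290,298), steel plain (397,275), blue plain (387,332). The steel roll at (220,289), with its lug tip at (231,270), is the one to take. The crop confirms the square bar on its foot. The keyed block is at (123,174), keyway pointing up the image; the block at (450,140) has no keyway.

```bash
cat > m.py <<'E'
from h import *
def block(p):
    r=max(ctrl.regions_of('key_block',p),key=lambda d:d['region'].sum()*(d['score']>.4))
    c,_=cloud(p,cv2.dilate(r['region'].astype(np.uint8),np.ones((5,5)))>0); q=c[(abs(c[:,2]-.032)<.008)]
    (cx,cy),wh,a=cv2.minAreaRect((q[:,:2]*1000).astype(np.float32)); 
    if wh[0]<wh[1]: a+=90
    return cx,cy,wh,a
if __name__=='__main__':
    p=cam('top'); print('block rect mm',block(p))
    m=np.zeros((480,640),bool); m[255:305,195:245]=1
    c,uv=cloud(p,m)
    for lo,hi in((.092,.11),(.08,.09),(.007,.02)):
        q=c[(c[:,2]>lo)&(c[:,2]<hi)]; print(lo,len(q),q.min(0),q.max(0),q.mean(0))
    img=p['img'].astype(int); sat=(img.max(2)-img.min(2)); st=m&(sat<25)&(img.mean(2)>90)
    print('lug tip/journal/origin', at_z(p,[[231,270]],.012),at_z(p,[[216,291]],.1),at_z(p,[[223,288]],0))
    q=c[(c[:,2]>.006)&(c[:,2]<.02)]; print(np.round(1000*q[np.argsort(-q[:,0])[:25:2]]).astype(int).tolist())
E
python3 m.py
```

```text
block rect mm (599.2630615234375, 257.0768127441406, (81.17184448242188, 101.6183853149414), 175.14005279541016)
0.092 67 [0.41790228 0.1038766  0.09322101] [0.42872349 0.11567872 0.10267234] [0.42316331 0.10916682 0.09900938]
0.08 217 [0.41057005 0.09690994 0.08042496] [0.43532795 0.12206706 0.0897528 ] [0.42312304 0.10891157 0.08464718]
0.007 359 [0.40294255 0.08756076 0.00735939] [0.46113788 0.12553613 0.01908936] [0.43391313 0.10067411 0.01173215]
lug tip/journal/origin [[0.45055251 0.09493875 0.012     ]] [[0.42199034 0.10605238 0.1       ]] [[0.42356755 0.10870846 0.        ]]
[[461, 98, 10], [460, 100, 9], [460, 97, 10], [460, 95, 11], [458, 101, 12], [458, 98, 12], [458, 96, 14], [458, 92, 13], [457, 102, 14], [457, 98, 11], [457, 96, 12], [457, 92, 9], [456, 90, 13]]
```

```bash
python3 -m jog '[[60,[0.53,0,0],0],[60,[0.53,0,0],0],[60,[0.53,0,0],0],[60,[0.53,0,0],0],[60,[0.53,0,0],0]]'
```

```text
time_s: 1.22
position: [0.3941, -0.5247, 0.2314]
tool_rot: [180.0, 0.0, 19.1]
wrist_force: [-0.5, -0.4, 0.2]
width: 0.0597
finger_force: 0.0
```

```bash
for i in 1; do python3 -m jog '[[60,[0.3,-0.45,0],0],[60,[0.3,-0.45,0],0],[60,[0.22,-0.48,0],0],[60,[0.2,-0.49,0],0],[60,[0.2,-0.49,0],0]]'; python3 -m jog '[[60,[0.2,-0.49,0],0],[60,[0.2,-0.49,0],0],[60,[0.2,-0.49,0],0],[60,[0.2,-0.49,0],0],[60,[0.2,-0.49,0],0]]'; done
```

```text
time_s: 1.63
position: [0.4212, -0.3262, 0.2313]
tool_rot: [180.0, -0.0, 19.1]
wrist_force: [0.7, 0.3, -0.3]
width: 0.0598
finger_force: 0.0
time_s: 2.05
position: [0.4315, -0.1282, 0.2316]
tool_rot: [180.0, -0.0, 19.1]
wrist_force: [0.7, 0.4, 0.0]
width: 0.0599
finger_force: 0.0
```

```bash
python3 -m jog '[[60,[0.15,-0.5,0],0],[60,[0.15,-0.5,0],0],[60,[0.15,-0.5,0],0],[60,[0.15,-0.5,0],0],[60,[0.15,-0.5,0],0]]'
python3 - <<'E'
from h import *
p=cam('wrist'); print(p['st']['position'],np.round(p['mount'],3).tolist())
cv2.imwrite('pics/w1.png',p['img'][:,:,::-1])
for d in ctrl.regions_of('feed_roll',p)[:3]:
    c,uv=cloud(p,d['region']); print(d['score'],np.round(d['bbox']),[(len(q),np.round(q.mean(0),4),np.round(q.min(0),3),np.round(q.max(0),3)) for q in [c[(c[:,2]>lo)&(c[:,2]<hi)] for lo,hi in((.092,.11),(.08,.09),(.004,.02))] if len(q)])
E
```

```text
time_s: 2.47
position: [0.4232, 0.0674, 0.2317]
tool_rot: [180.0, -0.1, 19.1]
wrist_force: [0.5, -0.7, 0.8]
width: 0.0602
finger_force: 0.0
[0.42317355 0.06738751 0.23167294] [[0.001, -0.955, -0.296, 0.076], [1.0, 0.001, 0.001, 0.0], [-0.001, -0.296, 0.955, -0.143], [0.0, 0.0, 0.0, 1.0]]
0.87 [366. 251.  63.  68.] [(239, array([0.4089, 0.0045, 0.099 ]), array([ 0.402, -0.002,  0.092]), array([0.414, 0.01 , 0.102])), (525, array([0.4109, 0.0059, 0.085 ]), array([ 0.395, -0.008,  0.08 ]), array([0.421, 0.016, 0.09 ])), (916, array([0.4122, 0.0175, 0.012 ]), array([ 0.39 , -0.015,  0.004]), array([0.428, 0.043, 0.02 ]))]
0.85 [278. 185.  59.  75.] [(240, array([0.4259, 0.108 , 0.0993]), array([0.42 , 0.102, 0.092]), array([0.431, 0.114, 0.102])), (660, array([0.427 , 0.1077, 0.085 ]), array([0.413, 0.095, 0.08 ]), array([0.438, 0.121, 0.09 ])), (931, array([0.44  , 0.1025, 0.0122]), array([0.412, 0.087, 0.004]), array([0.464, 0.127, 0.02 ]))]
```

View pics/w1.png

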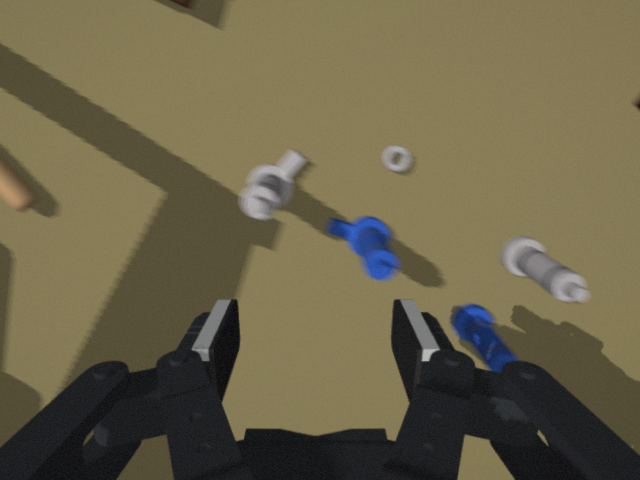

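Wrist view: the steel lugged roll is at (262,205) with its lug tip at (294,160). The blue one is at (370,245), well clear of it.

```bash
python3 -m jog '[[60,[0.195,-0.512,0],0],[60,[0,0,0.5],0],[60,[0,0,0.3],0],[60,[0,0,0],0]]' 30
python3 - <<'E'
from h import *
p=cam('wrist'); print(p['st']['position'])
cv2.imwrite('pics/w2.png',p['img'][:,:,::-1])
for d in ctrl.regions_of('feed_roll',p)[:3]:
    c,uv=cloud(p,d['region']); print(d['score'],np.round(d['bbox']),[(len(q),np.round(q.mean(0),4),np.round(q.min(0),3),np.round(q.max(0),3)) for q in [c[(c[:,2]>lo)&(c[:,2]<hi)] for lo,hi in((.092,.11),(.08,.09),(.004,.02))] if len(q)])
    q=c[abs(c[:,2]-.012)<.006]; v=q[:,:2]-[.4245,.1085]; r=np.hypot(*v.T); w=v[(r>.024)&(r<.045)]; print(len(w), np.degrees(np.arctan2(*w.mean(0)[::-1])) if len(w) else '', np.percentile(r,98))
E
```

```text
time_s: 2.9
position: [0.4219, 0.1068, 0.1684]
tool_rot: [-179.9, 0.4, 19.2]
wrist_force: [0.0, -0.9, 0.9]
width: 0.0599
finger_force: 0.0
[0.4219346  0.10677878 0.16835899]
0.94 [428. 294.  93.  93.] [(369, array([0.4092, 0.0049, 0.0986]), array([ 0.403, -0.001,  0.092]), array([0.415, 0.01 , 0.102])), (815, array([0.4107, 0.007 , 0.085 ]), array([ 0.396, -0.009,  0.08 ]), array([0.421, 0.016, 0.09 ])), (1335, array([0.4122, 0.0192, 0.0119]), array([ 0.389, -0.014,  0.004]), array([0.428, 0.044, 0.02 ]))]
0  0.11684054261639974
0.93 [323. 218.  64.  93.] [(389, array([0.4261, 0.1085, 0.0992]), array([0.419, 0.103, 0.092]), array([0.431, 0.114, 0.102])), (966, array([0.4277, 0.1089, 0.0849]), array([0.413, 0.095, 0.08 ]), array([0.438, 0.121, 0.09 ])), (1327, array([0.44  , 0.1058, 0.012 ]), array([0.409, 0.088, 0.004]), array([0.463, 0.128, 0.02 ]))]
391 -22.52869595685496 0.039016119414066096
```

```bash
python3 -m jog '[[60,[0.04,0,0.42],0],[60,[0,0,0.42],0],[60,[0,0,0.42],0],[60,[0,0,0.42],0],[60,[0,0,0],0]]' 40; python3 -m jog '[[10,[0,0,0],0],[10,[0,0,0],0],[10,[0,0,0],0],[10,[0,0,0],0],[10,[0,0,0],0]]' 40
```

```text
time_s: 3.42
position: [0.4263, 0.1066, 0.0417]
tool_rot: [-179.9, 0.4, 19.0]
wrist_force: [-0.5, 0.0, 0.4]
width: 0.0601
finger_force: 0.0
time_s: 3.83
position: [0.4292, 0.1076, 0.0476]
tool_rot: [179.9, -0.3, 19.1]
wrist_force: [-0.9, 0.6, 8.4]
width: 0.0248
finger_force: 40.9
```

```bash
python3 -m jog '[[10,[0,0,-0.15],0],[10,[0,0,-0.35],0],[10,[0,0,-0.35],-0.0162],[10,[0,0,-0.15],-0.0162],[10,[0,0,0],-0.0162]]'; python3 -m jog '[[10,[0.3,-0.03,0],0],[10,[0.48,-0.058,0],0],[10,[0.48,-0.058,0],0],[10,[0.48,-0.058,0],0],[10,[0.48,-0.058,0],0]]'
```

```text
time_s: 4.25
position: [0.4294, 0.1078, 0.1239]
tool_rot: [179.7, -0.4, 36.9]
wrist_force: [0.5, -0.3, -2.6]
width: 0.0253
finger_force: 40.2
time_s: 4.67
position: [0.5501, 0.224, 0.1216]
tool_rot: [180.0, -0.1, 36.6]
wrist_force: [0.4, -0.6, -4.0]
width: 0.0251
finger_force: 40.1
```

```bash
python3 -m jog '[[10,[0,0,0],0],[10,[0,0,0],0],[10,[0,0,0],0]]'
cat > k.py <<'E'
from h import *
from m import block
import sys
ims=[]
s0=ctrl.observe()['position']; uz=s0[2]-.0476
print(s0, 'underside z',uz)
for n in('wrist','side'):
    p=cam(n); ims.append(p['img'][:,:,::-1])
    try: print(n,'block',block(p))
    except Exception as e: print(n,e)
    for d in ctrl.regions_of('feed_roll',p)[:3]:
        c,uv=cloud(p,d['region']); 
        if np.hypot(*(np.median(c,0)-s0)[:2])>.06: continue
        print(n,round(d['score'],2),np.round(d['bbox']),len(c))
        for lo,hi in((0,.014),(.02,.06),(.06,.12)):
            q=c[(c[:,2]>uz+lo)&(c[:,2]<uz+hi)]
            if len(q)>9: print(lo,len(q),np.round(q.mean(0),4),np.round(q.min(0),3),np.round(q.max(0),3))
        q=c[abs(c[:,2]-uz-.008)<.008]; v=q[:,:2]-s0[:2]; r=np.hypot(*v.T); w=v[(r>.024)&(r<.045)]
        if len(w): print('lug',len(w),np.degrees(np.arctan2(*w.mean(0)[::-1])),np.percentile(r,98))
cv2.imwrite('pics/'+sys.argv[1],cv2.resize(np.hstack(ims),(800,300)))
E
python3 k.py k1.png
```

```text
time_s: 4.92
position: [0.5479, 0.2226, 0.1205]
tool_rot: [-180.0, 0.1, 36.7]
wrist_force: [-1.4, -0.4, -3.7]
width: 0.0249
finger_force: 40.1
[0.54792478 0.22263859 0.12046904] underside z 0.07286904145305358
wrist block (600.9010620117188, 256.1208801269531, (80.62189483642578, 100.74154663085938), 174.97884368896484)
wrist 0.74 [328. 327. 105. 219.] 13459
0 3498 [0.562  0.2234 0.0841] [0.526 0.2   0.073] [0.585 0.24  0.087]
0.02 2326 [0.5528 0.2261 0.1152] [0.536 0.209 0.093] [0.565 0.239 0.133]
0.06 7324 [0.5488 0.2227 0.1573] [0.532 0.206 0.133] [0.558 0.233 0.175]
lug 988 -8.698648217979462 0.0369413352350266
side block (601.475341796875, 254.12083435058594, (82.38863372802734, 101.34337615966797), 175.55099487304688)
side 0.62 [287. 108.  30.  60.] 1025
0 349 [0.5529 0.2087 0.0819] [0.525 0.198 0.073] [0.585 0.234 0.087]
0.02 306 [0.5408 0.2087 0.1123] [0.532 0.202 0.093] [0.556 0.223 0.133]
0.06 313 [0.5401 0.2111 0.1533] [0.531 0.202 0.133] [0.553 0.227 0.174]
lug 132 -46.338428322287186 0.037052718178303065
```

View pics/k1.png

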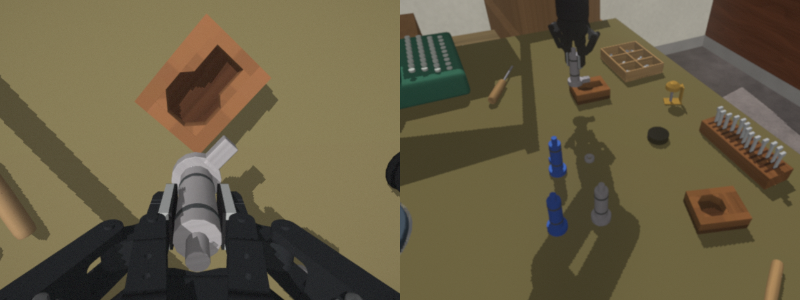

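Wrist view (left half): the roll hangs upright in the fingers, lug at about (225,152) pointing along the keyway. The pocket is at (195,95), still ahead of it.

```bash
python3 -m jog '[[10,[0.374,-0.022,0],0],[10,[0.374,-0.022,0],0],[10,[0,0,0],0],[10,[0,0,0],0],[10,[0,0,0],0]]'; python3 k.py k2.png
```

```text
time_s: 5.63
position: [0.5914, 0.2584, 0.1198]
tool_rot: [-180.0, 0.1, 36.6]
wrist_force: [-0.7, -1.3, -3.9]
width: 0.0248
finger_force: 40.1
[0.59138149 0.25836522 0.11984598] underside z 0.07224598370298382
wrist block (600.935546875, 256.04534912109375, (80.40673065185547, 100.06438446044922), 175.04813385009766)
wrist 0.76 [328. 326. 104. 217.] 13522
0 3522 [0.6054 0.2591 0.0835] [0.569 0.236 0.073] [0.628 0.276 0.086]
0.02 2351 [0.5963 0.2618 0.1145] [0.579 0.245 0.092] [0.609 0.275 0.132]
0.06 7361 [0.5923 0.2584 0.1567] [0.575 0.242 0.132] [0.602 0.269 0.174]
lug 987 -8.661571006344822 0.03692407517626109
side block (601.2122192382812, 254.84417724609375, (84.21623992919922, 101.1698226928711), 174.6513671875)
side 0.97 [300.  94.  32.  58.] 967
0 304 [0.5941 0.2445 0.0815] [0.568 0.234 0.073] [0.625 0.268 0.086]
0.02 316 [0.5838 0.2453 0.112 ] [0.575 0.239 0.092] [0.599 0.26  0.132]
0.06 294 [0.5838 0.2463 0.1508] [0.575 0.238 0.132] [0.598 0.262 0.173]
lug 99 -46.44712332367615 0.033894698038275224
```

View pics/k2.png

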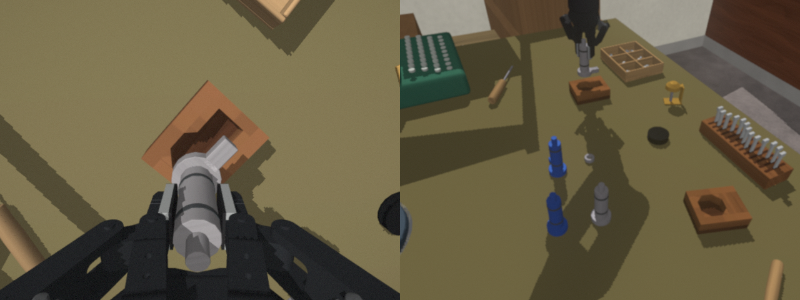

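```bash
python3 -m jog '[[10,[0,0,0.16],0],[10,[0,0,0.16],0],[10,[0,0,0.16],0],[10,[0,0,0],0],[10,[0,0,0],0]]'; python3 -m jog '[[10,[0,0,0.06],0],[10,[0,0,0.06],0],[10,[0,0,0.06],0],[10,[0,0,0],0],[10,[0,0,0],0]]'
```

```text
time_s: 6.35
position: [0.5911, 0.2585, 0.0823]
tool_rot: [-179.9, 0.2, 36.6]
wrist_force: [0.1, -0.3, -2.5]
width: 0.0253
finger_force: 40.1
time_s: 6.77
position: [0.5922, 0.2588, 0.0705]
tool_rot: [-180.0, 0.0, 36.6]
wrist_force: [-0.4, -0.9, -2.7]
width: 0.0249
finger_force: 40.1
```

```bash
python3 -m jog '[[10,[0,0,0.05],0],[10,[0,0,0.05],0],[10,[0,0,0],0],[10,[0,0,0],0],[10,[0,0,0],0]]'; python3 k.py k3.png
```

```text
time_s: 7.18
position: [0.5925, 0.2589, 0.0633]
tool_rot: [-180.0, -0.0, 36.6]
wrist_force: [0.1, 0.0, -2.9]
width: 0.0251
finger_force: 40.1
[0.59246422 0.25886857 0.06330249] underside z 0.015702493234995105
wrist block (600.7389526367188, 255.8699951171875, (80.78765869140625, 100.92723846435547), 174.92909240722656)
wrist 0.92 [330. 326. 105. 220.] 13652
0 3520 [0.6065 0.2595 0.027 ] [0.564 0.232 0.016] [0.63  0.276 0.03 ]
0.02 2360 [0.5973 0.2623 0.0581] [0.58  0.245 0.036] [0.609 0.276 0.076]
0.06 7362 [0.5932 0.2589 0.1001] [0.576 0.243 0.076] [0.603 0.269 0.117]
lug 1002 -9.17931022222619 0.03704185332499082
side block (601.4666748046875, 255.41571044921875, (85.50775909423828, 100.97406005859375), 174.82131958007812)
side 0.93 [301. 119.  30.  51.] 714
0 125 [0.5963 0.2516 0.028 ] [0.571 0.237 0.021] [0.624 0.273 0.03 ]
0.02 273 [0.5852 0.2465 0.0551] [0.576 0.24  0.036] [0.6   0.26  0.075]
0.06 268 [0.5845 0.2484 0.0954] [0.576 0.24  0.076] [0.598 0.264 0.117]
lug 17 -7.930920385014287 0.030392568357464924
```

View pics/k3.png

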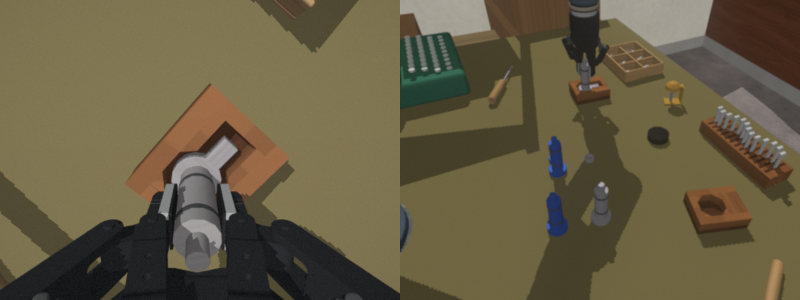

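The foot is in the pocket and the lug in the keyway, at (220,155) in the wrist half. About 4 mm remain, so I continue gently until contact.

```bash
python3 -m jog '[[10,[0,0,0.027],0],[10,[0,0,0.02],0],[10,[0,0,0],0],[10,[0,0,0],0]]'
```

```text
time_s: 7.82
position: [0.5925, 0.2589, 0.0598]
tool_rot: [180.0, -0.0, 36.6]
wrist_force: [-0.0, 0.2, -2.3]
width: 0.0249
finger_force: 40.4
```

```bash
python3 -m jog '[[10,[0,0,0.015],0],[10,[0,0,0],0],[10,[0,0,0],0]]'
```

```text
time_s: 8.07
position: [0.5927, 0.2591, 0.0597]
tool_rot: [180.0, -0.0, 36.6]
wrist_force: [-1.6, -0.0, 5.9]
width: 0.0253
finger_force: 41.0
```

Contact, with the foot on the floor. Now I let go and back straight up.

```bash
python3 -m jog '[[32,[0,0,0],0],[45,[0,0,0],0],[60,[0,0,0],0],[60,[0,0,0],0],[60,[0,0,0],0]]'; python3 -m jog '[[60,[0,0,-0.2],0],[60,[0,0,-0.4],0],[60,[0,0,-0.5],0],[60,[0,0,-0.5],0],[60,[0,0,-0.3],0]]';  python3 -m jog '[[60,[-0.4,0,0],0],[60,[-0.4,0,0],0],[60,[0,0,0],0],[60,[0,0,0],0]]'; sed -i "s/^s0=.*/s0=np.array([.589,.257,.06]); uz=.012/" k.py; python3 k.py k4.png
```

```text
time_s: 8.48
position: [0.5925, 0.2588, 0.0584]
tool_rot: [-180.0, 0.0, 36.6]
wrist_force: [0.4, 0.3, -0.3]
width: 0.0602
finger_force: 0.0
time_s: 8.9
position: [0.5941, 0.2593, 0.2052]
tool_rot: [179.9, -0.3, 36.6]
wrist_force: [0.9, -0.5, 0.9]
width: 0.06
finger_force: 0.0
time_s: 9.23
position: [0.5428, 0.2224, 0.2013]
tool_rot: [-180.0, 0.1, 36.6]
wrist_force: [0.6, -0.2, 0.7]
width: 0.0599
finger_force: 0.0
[0.589 0.257 0.06 ] underside z 0.012
wrist block (600.883544921875, 255.802490234375, (80.80164337158203, 100.55175018310547), 175.21894073486328)
wrist 0.67 [323. 135.  63.  71.] 2587
0 1122 [0.6062 0.2579 0.0238] [0.566 0.235 0.012] [0.629 0.277 0.026]
0.02 21 [0.599  0.2637 0.0453] [0.593 0.257 0.043] [0.602 0.269 0.059]
0.06 1420 [0.5899 0.2569 0.1005] [0.576 0.244 0.085] [0.602 0.27  0.114]
lug 397 -6.244601472108382 0.03907276945159504
side block (601.3920288085938, 254.679443359375, (85.63275909423828, 101.8896713256836), 174.22061920166016)
side 0.87 [301. 123.  31.  50.] 770
0 97 [0.5991 0.2568 0.0239] [0.571 0.242 0.016] [0.628 0.284 0.026]
0.02 298 [0.586  0.247  0.0521] [0.574 0.231 0.032] [0.612 0.271 0.072]
0.06 314 [0.5869 0.249  0.0918] [0.576 0.239 0.072] [0.603 0.266 0.113]
lug 37 7.636051577286086 0.03812565260691503
```

View pics/k4.png

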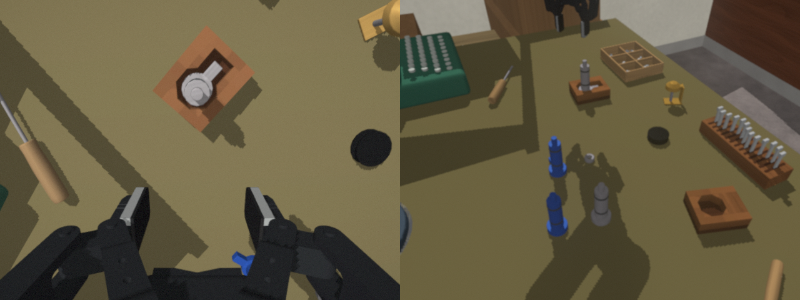

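The roll stands upright in the keyed pocket at (200,85), lug in the keyway. Its top is at 0.112 m, so the foot is home. The gripper is clear and the plain roll has not moved.

```bash
python3 -c "
from workcell import ctrl
print(ctrl.close_job())"
```

```text
the job is handed in; nothing more can be done
None
```

The lugged steel roll is seated upright in the keyed block with its lug in the keyway; it was lowered while held and then released, the plain roll was left where it stood, and the job is handed in (the hand-in returned no verdict).

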